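# Palette knives back on the rest in order of length

### The job

Put the four loose palette knives on the wooden rest so that the row of six runs in order of length, from the shortest knife to the longest one already lying in the end notches; leave those two where they are. Start with the knife lying across the top of the pile: lift it clear without dragging the knives beneath it. Each handle must end up seated in its notches, centred across the two bars, with the blade pointing the same way as those of the two already there.

Things in the scene. Friction and masses are not known exactly. Their poses are not given: they have to be found in the camera images.
- rest: fixed pale wood rest, 76 x 284 x 32 mm: two notched bars 12 mm thick along y, at x = -32 and 32. Origin: centre of its underside; x away from the robot (as the blades point), z up. Notch pairs at y = -120, -72, -24, 24, 72, 120, 24 mm wide, floor at z = 22. A handle lies across both bars, its middle at x = 0; the blade juts out to +x. 52 mm clear between the bars.
- red_disc: flat red disc, 230 mm across and 6 mm thick, fixed; the loose knives lie piled on it. Origin: centre of its underside on the table.
- knife_1: palette knife: dark wooden handle 100 x 18 x 14 mm, straight 2 mm steel blade 60 mm long, 15 wide, at mid thickness. The shortest. Lies at home in an end notch of the rest, either end. Origin: middle of the handle's underside; x towards the blade tip, z up. 60 g; balances up to 15 mm from the origin towards the blade.
- knife_2: palette knife: dark wooden handle 100 x 18 x 14 mm, straight 2 mm steel blade 80 mm long, 17 wide, at mid thickness. Starts in the pile, flat on the red disc; neighbours about 60 mm away, knife_3 across above. Origin: middle of the handle's underside; x towards the blade tip, z up. 60 g; balances up to 15 mm from the origin towards the blade.
- knife_3: palette knife: dark wooden handle 100 x 18 x 14 mm, straight 2 mm steel blade 100 mm long, 19 wide, at mid thickness. Starts on top of the pile: handle level on two other handles, which lie about 30 mm either side of its middle, blade over the third. Origin: middle of the handle's underside; x towards the blade tip, z up. 60 g; balances up to 15 mm from the origin towards the blade.
- knife_4: palette knife: dark wooden handle 100 x 18 x 14 mm, straight 2 mm steel blade 120 mm long, 21 wide, at mid thickness. Starts in the pile, flat on the red disc; neighbours about 60 mm away, knife_3 across above. Origin: middle of the handle's underside; x towards the blade tip, z up. 60 g; balances up to 15 mm from the origin towards the blade.
- knife_5: palette knife: dark wooden handle 100 x 18 x 14 mm, straight 2 mm steel blade 140 mm long, 23 wide, at mid thickness. Starts in the pile, flat on the red disc; neighbours about 60 mm away, knife_3 across above. Origin: middle of the handle's underside; x towards the blade tip, z up. 60 g; balances up to 15 mm from the origin towards the blade.
- knife_6: palette knife: dark wooden handle 100 x 18 x 14 mm, straight 2 mm steel blade 160 mm long, 25 wide, at mid thickness. The longest. Lies at home in an end notch of the rest, either end. Origin: middle of the handle's underside; x towards the blade tip, z up. 60 g; balances up to 15 mm from the origin towards the blade.
There are look-alikes about, which are no part of the job. Leave any turquoise look-alike of the knife_5 alone.

How it is judged:
By the outcome, as a careful person would: the job done as asked, in the order asked, and still so for the second after the job is handed in, with the robot touching nothing.
It also fails if it takes over 106 s, if anything falls off the work surface, if the arm or the gripper's body presses on something with over 40 N, if the wrist force passes 120 N, or if a joint passes its speed limit or range.

### The arm

A 6-joint arm with a two-finger parallel gripper is mounted at the origin on a cart in front of the work surface, level with it; the furniture and walls round the work are solid. World frame = base frame: x ahead of the robot, y to its left, z up, the work surface at z = 0. Lengths are in mm, angles in degrees, forces in N, time in s.
With the tool pointing down it reaches from about 350 to 775 mm from the base axis. Payload 7.3 kg.
Tool frame: the origin (TCP) lies at the very end of the fingers, on their centre line; the grasp point (between the pads) lies env.tcp_to_grasp behind it (env.tcp_to_grasp is the distance from the TCP to the grasp point, in mm); z points along the fingers, y is the line along which they close (so a half turn about z gives the same grasp; the last joint's range is limited). The gripper opens to 92 mm and grips with 3 to 60 N. Pads are 19 mm wide; open, the fingers measure 130 mm over their backs; the gripper's body (75 mm by 190 mm) begins 47 mm behind the grasp point.
Start: joints at [63.541, 19.595, 87.324, -0, 73.075, -8.365], TCP at [163.038, 499.062, 226.741] pointing down, gripper open.
Joint ranges: [-145.02, 145.02], [-44.19, 115.74], [2.07, 154.8], [-57.11, 237.11], [16.16, 152.29], [-177.93, 177.93]. Speed limits (degrees/s): [147.25, 147.25, 180, 180, 180, 180].

### API

Orientations are given as a 3x3 rotation matrix whose columns are the frame's x, y, z axes.
In Python, from workcell import env, grab_frame gives the robot as it stands.
- The arm moves only by the shell command python3 -m creep 'ROWS' [FORCE]. ROWS is JSON, one flat list of numbers, 7 for each row, row after row: the shift along the tool's x, y, z in m, then the turn, a rotation vector about the tool's x, y, z in rad, then the opening, from 0 (shut) to 1 (fully open). A call has 1 to 5 rows; each row shifts and turns the commanded pose from where the row before left it, along the tool's axes as they then stand; what a row does not reach is not made up. A row lasts 1/10 s, in which the tool goes at most 50 mm and 8.59 degrees, less where a joint would pass 70% of its speed; a pose out of reach is approached as far as the arm can. A call with a gripper value outside its range is refused whole. The fingers move at their own pace and stop on an object; FORCE is the grip in N (left out, the last holds). Time passes only in rows, so rows that do not move let the fingers close. It gives the time, the measured TCP pose, the force, the opening and the grip force at its end, in the units of the state.
- env.state(): the state, without advancing time (a new reading comes with each control period).
- grab_frame(name): name is "side" or "top"; returns a dict with "img" (480x640x3 uint8, red, green, blue), "camera_matrix" (3x3 intrinsics, pixels), "dist" ([k1, k2, p1, p2, k3] as OpenCV has them; the pictures are not rectified), "world_from_camera" (4x4, takes a point from camera to world coordinates). Camera axes: x right, y down, z forward; pixel columns grow to the right and rows downward; lengths in mm; the calibration is good to about 2 mm. A picture is of the moment at which its call begins. There is no depth.
- env.close_job(): hands the job in; it is judged then, once.
The state is a dict: "time": time; "joint_positions": joint angles; "joint_vel": joint speeds; "joint_efforts": joint torques, N m; "eef_pos": TCP position; "ee_rot": TCP orientation; "force": force on the tool from outside, world axes, zero at the start; "ft_torque": the same for the moment, N m; "finger_gap": opening from 0.0 (shut) to 1.0 (fully open); "finger_force": force on a finger pad.
Only numpy, scipy, OpenCV 4.12 (cv2) and the standard library are available. Lean on these libraries where they do the work, as an engineer would, in place of code of your own. Each camera call takes 0.05 s, during which the arm holds its last target. There are 200 camera calls.

## Working session

There is one attempt and no reset: what is moved stays moved. The work goes in short steps, Python scripts to look and compute and a shell command to move; the robot and the scene stay as the last step left them, time stands still between calls to the robot, and variables do not carry over. Pictures are saved under pics/ and viewed, at most 14 in all, crops included, and the job is handed in when it is done.

```bash
mkdir -p pics; ls
python3 - <<'E'
from workcell import env, grab_frame
import cv2
for n in ("top","side"):
    f=grab_frame(n); cv2.imwrite(f"pics/{n}0.png",f["img"][:,:,::-1]); print(n,f["camera_matrix"],f["dist"],f["world_from_camera"])
print(env.state(), env.tcp_to_grasp)
E
```

```text
pics
top [[495.85918555   0.         319.93028033]
 [  0.         495.85918555 243.02055199]
 [  0.           0.           1.        ]] [-0.0270037  0.         0.         0.         0.       ] [[ 1.74800828e-02 -9.87189288e-01  1.58593056e-01  2.98562401e+02]
 [-9.99840931e-01 -1.66964457e-02  6.27234185e-03  3.07063621e+02]
 [-3.54404833e-03 -1.58677469e-01 -9.87324111e-01  1.27575289e+03]
 [ 0.00000000e+00  0.00000000e+00  0.00000000e+00  1.00000000e+00]]
side [[595.04596841   0.         321.63502114]
 [  0.         595.04596841 244.94484996]
 [  0.           0.           1.        ]] [-0.16271628  0.          0.          0.          0.        ] [[-9.79397902e-01 -1.44787413e-01  1.40770575e-01  2.85565071e+02]
 [-2.01268963e-01  6.43097964e-01 -7.38861159e-01  1.30489333e+03]
 [ 1.64485257e-02 -7.51971817e-01 -6.58990010e-01  9.64540119e+02]
 [ 0.00000000e+00  0.00000000e+00  0.00000000e+00  1.00000000e+00]]
{'time': 0.1, 'joint_positions': array([ 6.35403875e+01,  1.96324338e+01,  8.73714053e+01,  8.84722843e-04,
        7.30768391e+01, -8.36439459e+00]), 'joint_vel': array([ 0.00499017, -0.1511028 ,  0.0192085 ,  0.00472073,  0.06993498,
       -0.07873926]), 'joint_efforts': array([ 2.71117111e-03, -4.32008493e+01, -2.44698125e+01,  7.19421892e-02,
        5.27774740e-02, -4.22177254e-05]), 'eef_pos': array([162.86368223, 498.7089677 , 226.1167165 ]), 'ee_rot': array([[-9.50540189e-01,  3.10600932e-01, -6.40627415e-04],
       [ 3.10601515e-01,  9.50539387e-01, -1.25401645e-03],
       [ 2.19442913e-04, -1.39097288e-03, -9.99999009e-01]]), 'force': array([ 0.41784168, -0.4021385 ,  0.06957024]), 'ft_torque': array([-0.00311234,  0.00265111, -0.0010917 ]), 'finger_force': 0.0, 'finger_gap': 0.9990691089072069} 18.8
```

View pics/top0.png

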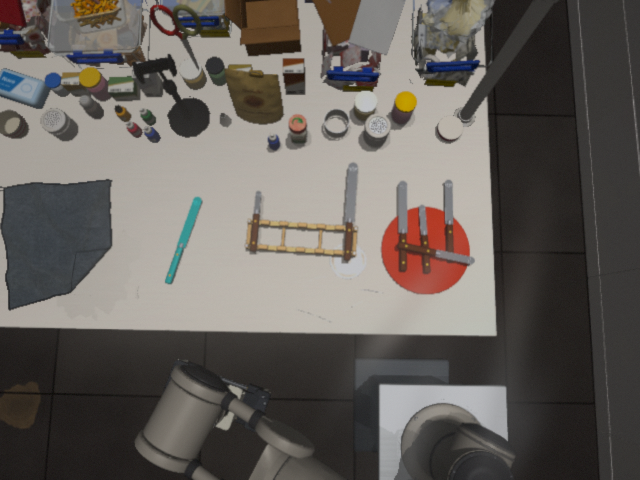

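View pics/side0.png

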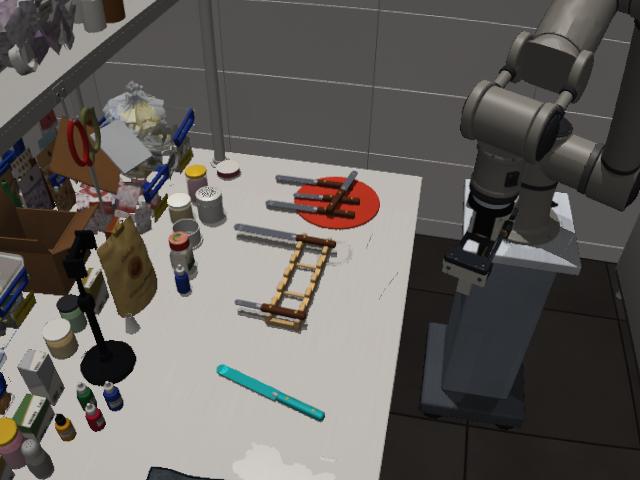

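The top view shows the rest with the short knife_1 at its left end (255,220) and the long knife_6 at its right end (350,210). The pile is on the red disc (425,250), with one knife lying across it at (435,253). The turquoise look-alike at (183,240) stays untouched. Next I'll enlarge the pile and the rest.

Run:
```python
import cv2
a=cv2.imread("pics/top0.png")
cv2.imwrite("pics/c1.png",cv2.resize(a[170:300,375:485],None,fx=4.6,fy=4.6,interpolation=cv2.INTER_CUBIC))
cv2.imwrite("pics/c2.png",cv2.resize(a[155:275,235:370],None,fx=5,fy=5,interpolation=cv2.INTER_CUBIC))
```

```text
(no output)
```

View pics/c1.png

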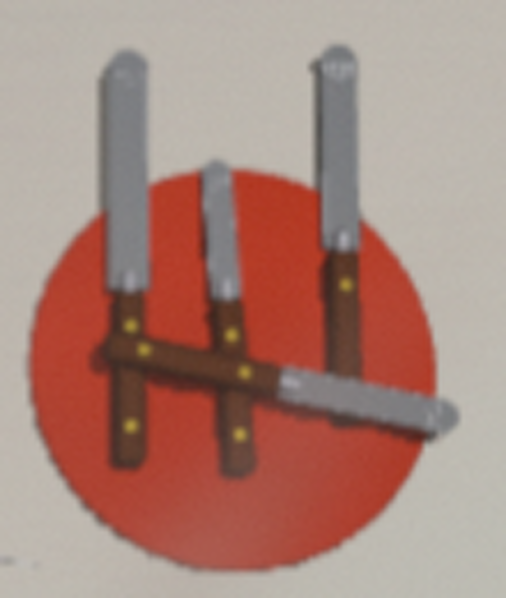

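View pics/c2.png

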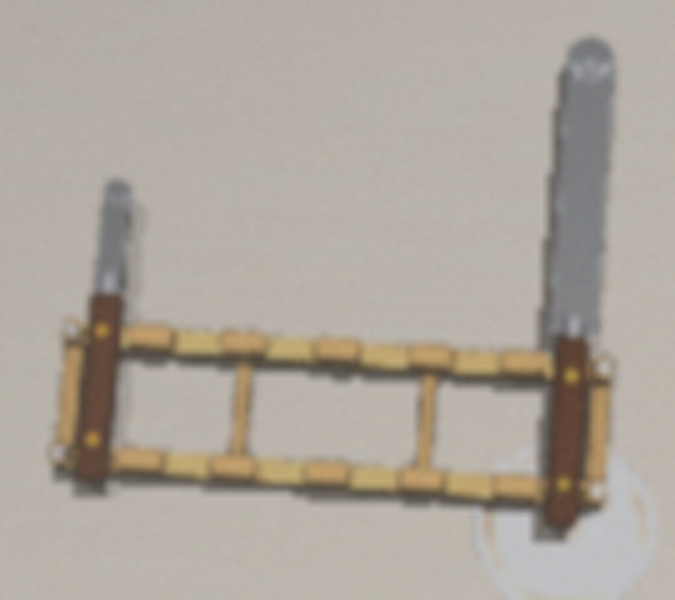

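c1: three knives lie side by side and one lies across them. By blade length:
- left (130,290)–(125,50): longest, so knife_5
- middle (226,298)–(215,162): shortest, so knife_2
- right (344,250)–(338,47): knife_4
- across the top (107,350)–(457,415): knife_3

c2: knife_1 is in the left end notch and knife_6 in the right. The four free notches, left to right, take 2, 3, 4 and 5.

```bash
cat > h.py <<'E'
from workcell import env, grab_frame
import numpy as np, cv2
from scipy.spatial.transform import Rotation as R
def px2w(f,uv,z):
    "pixel to world point on the plane at height z"
    n=cv2.undistortPoints(np.array([[uv]],float),np.array(f["camera_matrix"]),np.array(f["dist"]))[0,0]
    T=np.array(f["world_from_camera"]); d=T[:3,:3]@[n[0],n[1],1]; o=T[:3,3]
    return o+d*(z-o[2])/d[2]
def crop(c,k,u0,v0): return ((c[0]+.5)/k-.5+u0,(c[1]+.5)/k-.5+v0)
def go(x,y,z,yaw):
    "shift in tool axes (m, after the turn) and the turn (deg, rotvec in tool axes)"
    s=env.state(); r=np.array(s["ee_rot"]); a=np.radians(yaw)
    t=np.array([[np.cos(a),np.sin(a),0],[np.sin(a),-np.cos(a),0],[0,0,-1]])
    rv=R.from_matrix(r.T@t).as_rotvec(); d=np.array([x,y,z])-s["eef_pos"]
    print("t",round(s["time"],2),"pos",np.round(s["eef_pos"],1),"turn rad",np.round(rv,4),"shift after turn m",np.round(t.T@d/1000,4),"before",np.round(r.T@d/1000,4),"gap",round(s["finger_gap"],3))
E
python3 - <<'E'
from h import *
f=grab_frame("top")
def kn(name,k,off,z,pts):
    w=np.array([px2w(f,crop(p,k,*off),z)[:2] for p in pts]); d=w[0]-w[1]
    print(name,"mid",np.round((w[0]+w[1])/2,1),"len",np.round(np.hypot(*d),1),"yaw",np.round(np.degrees(np.arctan2(d[1],d[0])),1))
A=(4.6,(375,170)); B=(5,(235,155))
for n,z,rv,en in [("5",20,((131,326),(131,427)),((129,291),(127,467))),("2",20,((232,335),(240,434)),((227,298),(239,475))),
  ("3",34,((245,372),(145,350)),((281,380),(107,350))),("4",20,((346,285),(345,380)),((344,250),(344,424)))]:
    kn(n+" rivets",*A,z,rv); kn(n+" ends",*A,z,en)
for n,rv,en in [("k1",((101,330),(93,440)),((107,295),(90,482))),("k6",((571,376),(563,484)),((572,338),(561,527)))]:
    kn(n+" rivets",*B,36,rv); kn(n+" ends",*B,36,en)
for n,z,p in [("4 tip",13,(338,47)),("4 bnd",13,(344,250)),("5tip",13,(125,50)),("5bnd",13,(129,291))]: print(n,px2w(f,crop(p,*[4.6,375,170]),z))
E
```

```text
5 rivets mid [482.1 101.9] len 56.8 yaw -0.5
5 ends mid [480.9 103.6] len 98.9 yaw -1.1
2 rivets mid [478.6  43.5] len 55.6 yaw 3.7
2 ends mid [477.7  45.2] len 99.4 yaw 2.9
3 rivets mid [489.2  68.9] len 56.1 yaw -101.6
3 ends mid [487.   69.5] len 96.9 yaw -99.0
4 rivets mid [508.9 -18.2] len 53.8 yaw -2.0
4 ends mid [506.6 -17.3] len 98.5 yaw -1.4
k1 rivets mid [524.4 483.2] len 57.0 yaw -1.9
k1 ends mid [522.8 482.3] len 96.9 yaw -2.9
k6 rivets mid [505.2 243.9] len 55.7 yaw -3.7
k6 ends mid [504.1 244.2] len 97.3 yaw -2.8
4 tip [675.8549523  -19.84038842  13.        ]
4 bnd [557.23732658 -20.30688569  13.        ]
5tip [671.88136764 102.41622191  13.        ]
5bnd [531.62422022 101.4765336   13.        ]
```

Run:
```python
from h import *
f=grab_frame("top"); W=lambda p,z:px2w(f,crop(p,5,235,155),z)[:2]
F=[(200,345),(292,352),(385,358),(475,366)];N=[(187,466),(280,472),(372,480),(465,487)]
for a,b in zip(F,N): print(np.round(W(a,22),1),np.round(W(b,22),1),"mid",np.round((W(a,22)+W(b,22))/2,1))
c=[W(p,32) for p in [(72,328),(603,365),(60,455),(598,490)]]; print(np.round(c,1),np.mean(c,0))
go(488,69.2,100,80)
```

```text
[548.7 432.8] [485.5 437.4] mid [517.1 435.1]
[545.8 385.2] [483.2 389.7] mid [514.5 387.5]
[543.5 337.2] [479.9 342.6] mid [511.7 339.9]
[540.  290.8] [477.1 295. ] mid [508.6 292.9]
[[554.5 497.7]
 [539.7 225.6]
 [488.6 501.2]
 [475.2 227.8]] [514.50641565 363.07186886]
t 0.2 pos [162.9 498.8 226.3] turn rad [-9.0000e-04  5.0000e-04  1.4295e+00] shift after turn m [-0.3667  0.3948  0.1263] before [-0.4425 -0.3073  0.1265] gap 0.997
```

```bash
python3 -m creep '[-0.037,-0.0256,0,0,0,0,0.6,-0.037,-0.0256,0,0,0,0,0.6,-0.037,-0.0256,0,0,0,0,0.6,-0.037,-0.0256,0,0,0,0,0.6,-0.037,-0.0256,0,0,0,0,0.6]' 30
python3 -m creep '[-0.037,-0.0256,0,0,0,0,0.6,-0.037,-0.0256,0,0,0,0,0.6,-0.037,-0.0256,0,0,0,0,0.6,-0.037,-0.0256,0,0,0,0,0.6,-0.037,-0.0256,0,0,0,0,0.6]'
python3 -m creep '[-0.037,-0.0256,0,0,0,0,0.6,-0.035,-0.0256,0,0,0,0,0.6,0,0,0,0,0,0.143,0.6,0,0,0,0,0,0.143,0.6,0,0,0,0,0,0.143,0.6]'
python3 -m creep '[0,0,0,0,0,0.143,0.6,0,0,0,0,0,0.143,0.6,0,0,0,0,0,0.143,0.6,0,0,0,0,0,0.143,0.6,0,0,0,0,0,0.143,0.6]'
python3 -m creep '[0,0,0.03,0,0,0.143,0.6,0,0,0.03,0,0,0.143,0.6,0,0,0.03,0,0,0,0.6,0,0,0.02,0,0,0,0.6,0,0,0,0,0,0,0.6]'
python3 -c "
from h import *
go(488,69.2,16,79.8)"
```

```text
time: 0.7
eef_pos: [299.8, 318.4, 226.7]
ee_rot: [[-0.951, 0.31, 0.0], [0.31, 0.951, 0.0], [-0.0, 0.0, -1.0]]
force: [0.6, 0.5, -0.5]
finger_gap: 0.627
finger_force: 0.0
time: 1.2
eef_pos: [436.0, 139.1, 226.8]
ee_rot: [[-0.95, 0.311, 0.0], [0.311, 0.95, 0.0], [-0.0, 0.0, -1.0]]
force: [0.9, 0.7, -0.4]
finger_gap: 0.594
finger_force: 0.0
time: 1.7
eef_pos: [487.8, 69.2, 226.3]
ee_rot: [[-0.73, 0.683, -0.001], [0.683, 0.73, 0.0], [0.001, -0.0, -1.0]]
force: [0.2, -0.5, -0.7]
finger_gap: 0.6
finger_force: 0.0
time: 2.2
eef_pos: [487.6, 69.8, 226.5]
ee_rot: [[-0.105, 0.994, -0.0], [0.994, 0.105, 0.0], [0.0, -0.0, -1.0]]
force: [-0.3, 0.2, -0.5]
finger_gap: 0.598
finger_force: 0.0
time: 2.7
eef_pos: [485.8, 69.8, 114.2]
ee_rot: [[0.174, 0.985, -0.006], [0.985, -0.174, 0.0], [-0.001, -0.006, -1.0]]
force: [0.1, -0.4, 0.5]
finger_gap: 0.599
finger_force: 0.0
t 2.7 pos [485.8  69.8 114.2] turn rad [-0.006   0.0009  0.0031] shift after turn m [-0.0002  0.0023  0.0982] before [-0.0001  0.0029  0.0982] gap 0.599
```

```bash
python3 -m creep '[0,0.002,0.03,0,0,0,0.6,0,0,0.03,0,0,0,0.6,0,0,0.03,0,0,0,0.6,0,0,0.009,0,0,0,0.6,0,0,0,0,0,0,0.5]'
python3 -m creep '[0,0,0,0,0,0,0.4,0,0,0,0,0,0,0.3,0,0,0,0,0,0,0.25,0,0,0,0,0,0,0.1,0,0,0,0,0,0,0.1]'
python3 -m creep '[0,0,0,0,0,0,0.1,0,0,0,0,0,0,0.1]'
python3 - <<'E'
from h import *
f=grab_frame("side"); cv2.imwrite("pics/s1.png",cv2.resize(f["img"][130:270,220:400,::-1],None,fx=4,fy=4,interpolation=cv2.INTER_CUBIC))
go(488,69.2,16,80)
E
```

```text
time: 3.2
eef_pos: [489.6, 69.4, 17.6]
ee_rot: [[0.174, 0.985, -0.001], [0.985, -0.174, 0.0], [-0.0, -0.001, -1.0]]
force: [-0.8, 0.6, 0.3]
finger_gap: 0.554
finger_force: 0.0
time: 3.7
eef_pos: [490.1, 69.4, 18.4]
ee_rot: [[0.174, 0.985, 0.001], [0.985, -0.174, 0.0], [0.0, 0.001, -1.0]]
force: [-1.7, -0.0, 5.6]
finger_gap: 0.194
finger_force: 29.9
time: 3.9
eef_pos: [490.1, 69.5, 18.5]
ee_rot: [[0.174, 0.985, 0.001], [0.985, -0.174, 0.0], [0.0, 0.001, -1.0]]
force: [-0.8, 0.1, 6.9]
finger_gap: 0.193
finger_force: 29.9
t 3.95 pos [490.1  69.5  18.4] turn rad [ 0.0011 -0.0003 -0.0004] shift after turn m [-0.0006 -0.0021  0.0024] before [-0.0006 -0.0021  0.0024] gap 0.192
```

View pics/s1.png

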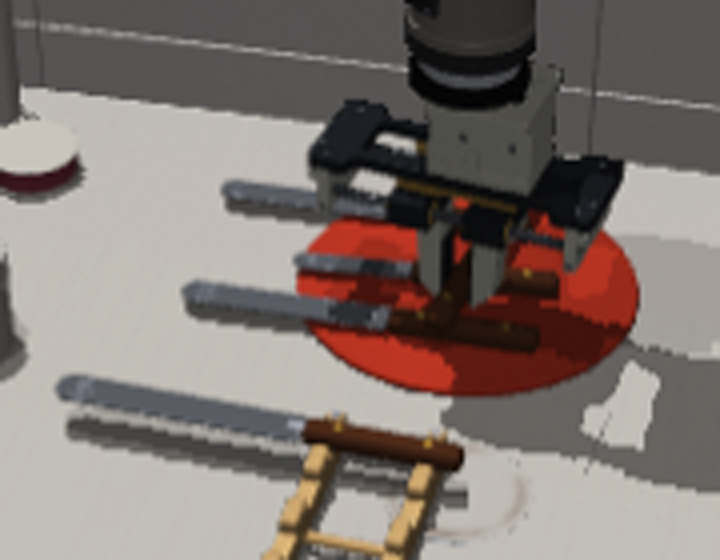

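The fingers hold the handle of knife_3 between the two handles below, with an 18 mm gap. Lifting straight up.

```bash
python3 -m creep '[0,0,-0.006,0,0,0,0.1,0,0,-0.01,0,0,0,0.1,0,0,-0.015,0,0,0,0.1,0,0,-0.02,0,0,0,0.1,0,0,-0.025,0,0,0,0.1]'
python3 -m creep '[0,0,-0.025,0,0,0,0.1,0,0,-0.02,0,0,0,0.1,0,0,-0.01,0,0,0,0.1,0,0,0,0,0,0,0.1,0,0,0,0,0,0,0.1]'
python3 - <<'E'
from h import *
for n,b in (("top",(170,300,375,485)),("side",(130,270,220,400))):
    f=grab_frame(n); i=f["img"][b[0]:b[1],b[2]:b[3],::-1]
    cv2.imwrite(f"pics/{n}2.png",cv2.resize(i,None,fx=4,fy=4,interpolation=cv2.INTER_CUBIC))
a,b=[cv2.resize(cv2.imread(f"pics/{n}2.png"),None,fx=.78 if n=="side" else 1,fy=.78 if n=="side" else 1) for n in("top","side")]
o=np.zeros((max(a.shape[0],b.shape[0]),800,3),np.uint8)
o=np.zeros((530,800,3),np.uint8); a=a[:530,:440]; b=b[:530,:360] if b.shape[1]<=360 else cv2.resize(b,(360,280)); o[:a.shape[0],:a.shape[1]]=a; o[:b.shape[0],440:440+b.shape[1]]=b
cv2.imwrite("pics/m2.png",o)
go(514.8,387.5,110,176.8)
E
```

```text
time: 4.45
eef_pos: [489.2, 69.4, 94.5]
ee_rot: [[0.174, 0.985, -0.001], [0.985, -0.174, 0.0], [-0.0, -0.001, -1.0]]
force: [-0.4, 0.5, -0.6]
finger_gap: 0.195
finger_force: 29.9
time: 4.95
eef_pos: [489.3, 69.4, 148.2]
ee_rot: [[0.174, 0.985, -0.001], [0.985, -0.174, 0.0], [-0.0, -0.001, -1.0]]
force: [0.2, -0.1, -0.2]
finger_gap: 0.19
finger_force: 29.9
t 5.05 pos [489.   69.4 147.6] turn rad [-1.90e-03 -1.60e-03 -1.69e+00] shift after turn m [-0.008   0.319   0.0376] before [ 0.3177 -0.0299  0.0376] gap 0.192
```

View pics/m2.png

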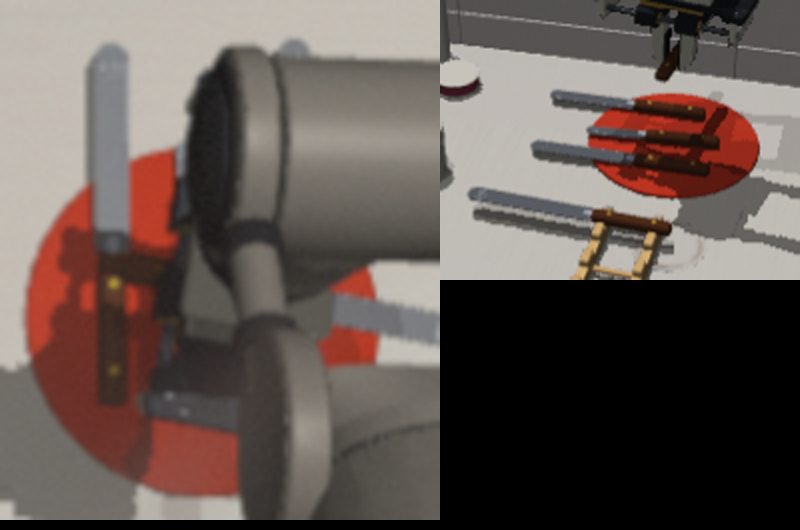

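knife_3 is clear, and the three knives beneath it haven't moved.

```bash
python3 -m creep '[0.0454,-0.0043,0,0,0,0,0.1,0.0454,-0.0043,0,0,0,0,0.1,0.0454,-0.0043,0,0,0,0,0.1,0.0454,-0.0043,0,0,0,0,0.1,0.0454,-0.0043,0,0,0,0,0.1]'
python3 -m creep '[0.0454,-0.0043,0,0,0,0,0.1,0.0454,-0.0043,0,0,0,0,0.1,0,0,0,0,0,-0.141,0.1,0,0,0,0,0,-0.141,0.1,0,0,0,0,0,-0.141,0.1]'
python3 -m creep '[0,0,0,0,0,-0.141,0.1,0,0,0,0,0,-0.141,0.1,0,0,0,0,0,-0.141,0.1,0,0,0,0,0,-0.141,0.1,0,0,0,0,0,-0.141,0.1]'
python3 -m creep '[0,0,0,0,0,-0.141,0.1,0,0,0,0,0,-0.141,0.1,0,0,0,0,0,-0.141,0.1,0,0,0,0,0,-0.139,0.1,0,0,0,0,0,0,0.1]'
python3 -m creep '[0,0,0.03,0,0,0,0.1,0,0,0.03,0,0,0,0.1,0,0,0.02,0,0,0,0.1,0,0,0,0,0,0,0.1,0,0,0,0,0,0,0.1]'
python3 - <<'E'
from h import *
for n in("top","side"): cv2.imwrite(f"pics/{n}3.png",grab_frame(n)["img"][:,:,::-1])
b=cv2.imread("pics/side3.png")[200:340,210:390]; cv2.imwrite("pics/m3.png",cv2.resize(b,None,fx=4.2,fy=4.2,interpolation=cv2.INTER_CUBIC))
go(514.8,387.5,21,176.8)
E
```

```text
time: 5.55
eef_pos: [507.5, 298.3, 147.5]
ee_rot: [[0.174, 0.985, -0.002], [0.985, -0.174, -0.001], [-0.001, -0.002, -1.0]]
force: [0.7, 0.3, -1.1]
finger_gap: 0.191
finger_force: 29.9
time: 6.05
eef_pos: [514.6, 387.9, 146.8]
ee_rot: [[-0.252, 0.968, -0.003], [0.968, 0.252, -0.002], [-0.001, -0.003, -1.0]]
force: [0.0, 0.7, 0.3]
finger_gap: 0.195
finger_force: 29.9
time: 6.55
eef_pos: [514.9, 387.3, 147.1]
ee_rot: [[-0.818, 0.575, -0.002], [0.575, 0.818, -0.001], [0.001, -0.002, -1.0]]
force: [0.5, 0.2, -0.3]
finger_gap: 0.191
finger_force: 29.9
time: 7.05
eef_pos: [515.0, 387.3, 147.3]
ee_rot: [[-0.999, 0.055, -0.002], [0.055, 0.999, -0.001], [0.002, -0.001, -1.0]]
force: [0.5, 0.1, -0.4]
finger_gap: 0.193
finger_force: 29.9
time: 7.55
eef_pos: [515.4, 387.6, 68.6]
ee_rot: [[-0.998, 0.058, -0.001], [0.058, 0.998, -0.0], [0.001, -0.0, -1.0]]
force: [0.8, -0.3, -0.7]
finger_gap: 0.195
finger_force: 29.9
t 7.65 pos [516.2 388.1  70.1] turn rad [ 0.0013  0.0019 -0.0012] shift after turn m [ 0.0014 -0.0007  0.0491] before [ 0.0015 -0.0007  0.0491] gap 0.192
```

View pics/m3.png

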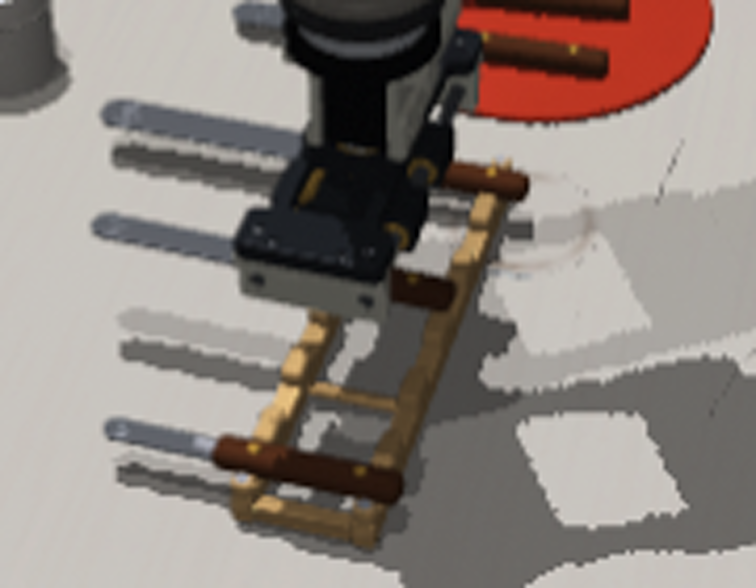

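The held knife_3 hovers level and parallel to the other two. Next I lower it in small steps and watch the force.

```bash
python3 -m creep '[0.001,-0.0005,0.015,0,0,0,0.1,0,0,0.015,0,0,0,0.1,0,0,0.008,0,0,0,0.1,0,0,0.005,0,0,0,0.1,0,0,0,0,0,0,0.1]'
python3 -m creep '[0,0,0.003,0,0,0,0.1,0,0,0.002,0,0,0,0.1,0,0,0,0,0,0,0.1]'
```

```text
time: 8.15
eef_pos: [514.2, 387.0, 25.1]
ee_rot: [[-0.998, 0.056, -0.001], [0.056, 0.998, -0.0], [0.001, -0.001, -1.0]]
force: [-0.1, 0.3, -0.1]
finger_gap: 0.188
finger_force: 29.9
time: 8.45
eef_pos: [514.4, 387.2, 20.7]
ee_rot: [[-0.998, 0.056, 0.0], [0.056, 0.998, 0.0], [-0.0, 0.0, -1.0]]
force: [-1.3, -0.7, -0.1]
finger_gap: 0.195
finger_force: 29.9
```

```bash
python3 -m creep '[0,0,0.001,0,0,0,0.1,0,0,0,0,0,0,0.1,0,0,0,0,0,0,0.1]'
python3 -m creep '[0,0,0,0,0,0,0.3,0,0,0,0,0,0,0.33,0,0,0,0,0,0,0.33]'
python3 -m creep '[0,0,-0.01,0,0,0,0.33,0,0,-0.02,0,0,0,0.33,0,0,-0.04,0,0,0,0.33,0,0,-0.04,0,0,0,0.33,0,0,-0.03,0,0,0,0.33]'
python3 -c "
from h import *
go(481.5,102.5,100,180)
go(478,44.3,100,183.3)"
```

```text
time: 8.75
eef_pos: [514.6, 387.3, 20.5]
ee_rot: [[-0.998, 0.056, 0.001], [0.056, 0.998, 0.0], [-0.001, 0.0, -1.0]]
force: [-1.7, -1.5, 5.0]
finger_gap: 0.192
finger_force: 29.9
time: 9.05
eef_pos: [514.4, 387.2, 19.4]
ee_rot: [[-0.998, 0.056, -0.0], [0.056, 0.998, -0.0], [0.0, -0.0, -1.0]]
force: [-0.1, -0.6, 0.1]
finger_gap: 0.328
finger_force: 0.0
time: 9.55
eef_pos: [515.0, 387.6, 163.2]
ee_rot: [[-0.998, 0.056, 0.003], [0.056, 0.998, 0.002], [-0.003, 0.002, -1.0]]
force: [0.6, 0.4, -0.4]
finger_gap: 0.33
finger_force: 0.0
t 9.55 pos [515.  387.6 163.2] turn rad [ 0.0018  0.0028 -0.0557] shift after turn m [ 0.0335 -0.2851  0.0632] before [ 0.0177 -0.2866  0.0627] gap 0.33
t 9.55 pos [515.  387.6 163.2] turn rad [ 0.0017  0.0028 -0.1133] shift after turn m [ 0.0567 -0.3406  0.0632] before [ 0.0179 -0.3449  0.0625] gap 0.33
```

```bash
python3 -m creep '[0.003,-0.0477,0,0,0,0,0.45,0.003,-0.0477,0,0,0,0,0.45,0.003,-0.0477,0,0,0,0,0.45,0.003,-0.0477,0,0,0,0,0.45,0.003,-0.0477,0,0,0,0,0.45]'
python3 -m creep '[0.003,-0.0477,0,0,0,-0.056,0.45,0,0,0.03,0,0,0,0.45,0,0,0.03,0,0,0,0.45,0,0,0,0,0,0,0.45,0,0,0,0,0,0,0.45]'
python3 - <<'E'
from h import *
f=grab_frame("top"); cv2.imwrite("pics/top4.png",cv2.resize(f["img"][150:300,240:480,::-1],None,fx=3.3,fy=3.3,interpolation=cv2.INTER_CUBIC))
go(481.5,102.5,10,180)
E
```

```text
time: 10.05
eef_pos: [485.8, 148.3, 160.6]
ee_rot: [[-0.998, 0.055, 0.001], [0.055, 0.998, 0.0], [-0.001, 0.0, -1.0]]
force: [0.8, 0.4, -0.2]
finger_gap: 0.452
finger_force: 0.0
time: 10.55
eef_pos: [480.7, 102.5, 100.4]
ee_rot: [[-1.0, -0.0, -0.0], [-0.0, 1.0, 0.0], [0.0, 0.0, -1.0]]
force: [-0.6, 0.7, -0.2]
finger_gap: 0.452
finger_force: 0.0
t 10.6 pos [481.3 102.7 101.1] turn rad [0.0002 0.0019 0.0007] shift after turn m [-0.0002 -0.0002  0.0911] before [ 0.     -0.0003  0.0911] gap 0.449
```

View pics/top4.png

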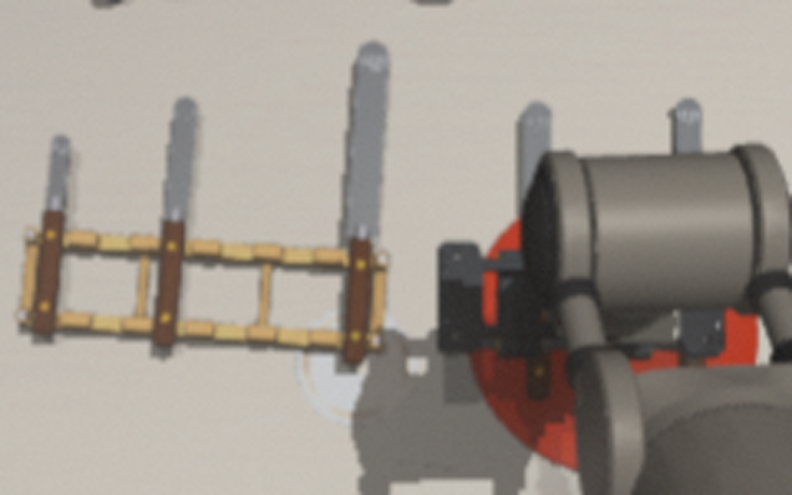

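knife_3 at (170,280) sits in the third notch and looks centred. Now knife_5.

```bash
python3 -m creep '[0,0,0.03,0,0,0,0.45,0,0,0.03,0,0,0,0.45,0,0,0.02,0,0,0,0.45,0,0,0.01,0,0,0,0.45,0,0,0,0,0,0,0.45]'
python3 -m creep '[0,0,0.001,0,0,0,0.3,0,0,0,0,0,0,0.1,0,0,0,0,0,0,0.1,0,0,0,0,0,0,0.1,0,0,0,0,0,0,0.1]' 30
python3 -m creep '[0,0,-0.01,0,0,0,0.1,0,0,-0.02,0,0,0,0.1,0,0,-0.03,0,0,0,0.1,0,0,-0.03,0,0,0,0.1,0,0,0,0,0,0,0.1]'
python3 -c "
from h import *
go(509.5,291.7,100,176.8)"
```

```text
time: 11.1
eef_pos: [480.7, 102.8, 9.8]
ee_rot: [[-1.0, -0.001, -0.0], [-0.001, 1.0, 0.0], [0.0, 0.0, -1.0]]
force: [-0.7, 0.7, -0.2]
finger_gap: 0.452
finger_force: 0.0
time: 11.6
eef_pos: [481.1, 102.5, 9.6]
ee_rot: [[-1.0, -0.0, 0.002], [-0.0, 1.0, 0.0], [-0.002, 0.0, -1.0]]
force: [-0.5, -0.7, 6.6]
finger_gap: 0.193
finger_force: 30.0
time: 12.1
eef_pos: [482.8, 102.6, 102.7]
ee_rot: [[-1.0, -0.0, 0.008], [-0.0, 1.0, 0.001], [-0.008, 0.001, -1.0]]
force: [0.4, 0.2, -1.6]
finger_gap: 0.189
finger_force: 30.0
t 12.1 pos [482.8 102.6 102.7] turn rad [0.0007 0.0075 0.0562] shift after turn m [-0.0161  0.1903  0.0027] before [-0.0267  0.189   0.003 ] gap 0.189
```

```bash
python3 -m creep '[-0.007,0.0473,0,0,0,0,0.1,-0.007,0.0473,0,0,0,0,0.1,-0.007,0.0473,0,0,0,0,0.1,-0.007,0.0471,0,0,0,0.056,0.1,0,0,0,0,0,0,0.1]'
python3 -m creep '[0,0,0.02,0,0,0,0.1,0,0,0.02,0,0,0,0.1,0,0,0,0,0,0,0.1,0,0,0,0,0,0,0.1]'
python3 -c "
from h import *
go(509.5,291.7,25.6,176.8)"
```

```text
time: 12.6
eef_pos: [508.1, 296.6, 98.1]
ee_rot: [[-0.999, 0.053, 0.001], [0.053, 0.999, 0.002], [-0.001, 0.002, -1.0]]
force: [0.4, -0.2, -1.1]
finger_gap: 0.193
finger_force: 30.0
time: 13.0
eef_pos: [508.1, 291.0, 58.5]
ee_rot: [[-0.998, 0.056, -0.001], [0.056, 0.998, -0.001], [0.001, -0.001, -1.0]]
force: [0.7, -0.3, -0.6]
finger_gap: 0.191
finger_force: 30.0
t 13.0 pos [508.1 291.   58.5] turn rad [-0.0006 -0.0013 -0.0002] shift after turn m [-0.0013  0.0008  0.0329] before [-0.0014  0.0008  0.0329] gap 0.191
```

```bash
python3 -m creep '[-0.001,0.0008,0.01,0,0,0,0.1,0,0,0.01,0,0,0,0.1,0,0,0.007,0,0,0,0.1,0,0,0.003,0,0,0,0.1,0,0,0,0,0,0,0.1]'
python3 -m creep '[0,0,0.0015,0,0,0,0.1,0,0,0.001,0,0,0,0.1,0,0,0,0,0,0,0.1]'
```

```text
time: 13.5
eef_pos: [509.2, 292.0, 28.1]
ee_rot: [[-0.998, 0.056, -0.001], [0.056, 0.998, -0.0], [0.001, -0.0, -1.0]]
force: [0.1, 0.5, -0.4]
finger_gap: 0.191
finger_force: 30.0
time: 13.8
eef_pos: [509.6, 292.2, 26.3]
ee_rot: [[-0.998, 0.056, 0.0], [0.056, 0.998, 0.0], [-0.0, 0.0, -1.0]]
force: [0.6, -0.2, -0.2]
finger_gap: 0.194
finger_force: 30.0
```

Release, then on to knife_2.

```bash
python3 -m creep '[0,0,0.001,0,0,0,0.1,0,0,0,0,0,0,0.1,0,0,0,0,0,0,0.3,0,0,0,0,0,0,0.33,0,0,0,0,0,0,0.33]'
python3 -m creep '[0,0,-0.01,0,0,0,0.33,0,0,-0.02,0,0,0,0.33,0,0,-0.04,0,0,0,0.33,0,0,0,0,0,0,0.33]'
python3 -c "
from h import *
go(478,44.3,100,183.3)"
```

```text
time: 14.3
eef_pos: [509.5, 292.2, 25.2]
ee_rot: [[-0.998, 0.056, 0.0], [0.056, 0.998, 0.0], [-0.0, 0.0, -1.0]]
force: [0.2, -0.2, -0.8]
finger_gap: 0.324
finger_force: 0.0
time: 14.7
eef_pos: [512.5, 293.5, 101.0]
ee_rot: [[-0.998, 0.056, 0.009], [0.056, 0.998, 0.004], [-0.009, 0.004, -1.0]]
force: [0.7, 1.5, 1.0]
finger_gap: 0.329
finger_force: 0.0
t 14.7 pos [512.5 293.5 101. ] turn rad [ 0.0039  0.0094 -0.1133] shift after turn m [ 0.0488 -0.2468  0.001 ] before [ 0.0206 -0.2508 -0.0003] gap 0.329
```

```bash
python3 -m creep '[0.0035,-0.0495,0,0,0,0,0.45,0.0035,-0.0495,0,0,0,0,0.45,0.0035,-0.0495,0,0,0,0,0.45,0.0035,-0.0495,0,0,0,0,0.45,0.0035,-0.0495,0,0,0,-0.0567,0.45]'
python3 -m creep '[0,0,0,0,0,-0.0567,0.45,0,0,0,0,0,0,0.45,0,0,0,0,0,0,0.45]'
python3 - <<'E'
from h import *
f=grab_frame("top"); cv2.imwrite("pics/top5.png",cv2.resize(f["img"][150:300,240:480,::-1],None,fx=3.3,fy=3.3,interpolation=cv2.INTER_CUBIC))
go(478,44.3,10,183.3)
E
```

```text
time: 15.2
eef_pos: [477.8, 44.3, 95.7]
ee_rot: [[-1.0, -0.002, 0.001], [-0.002, 1.0, -0.0], [-0.001, -0.0, -1.0]]
force: [-0.4, -0.9, -0.8]
finger_gap: 0.446
finger_force: 0.0
time: 15.5
eef_pos: [478.4, 46.3, 95.5]
ee_rot: [[-0.998, -0.056, 0.001], [-0.056, 0.998, 0.0], [-0.001, 0.0, -1.0]]
force: [-0.2, 0.2, -0.6]
finger_gap: 0.45
finger_force: 0.0
t 15.55 pos [478.3  46.8  95.4] turn rad [ 0.0002  0.0004 -0.0003] shift after turn m [ 0.0005 -0.0024  0.0854] before [ 0.0005 -0.0025  0.0854] gap 0.449
```

View pics/top5.png

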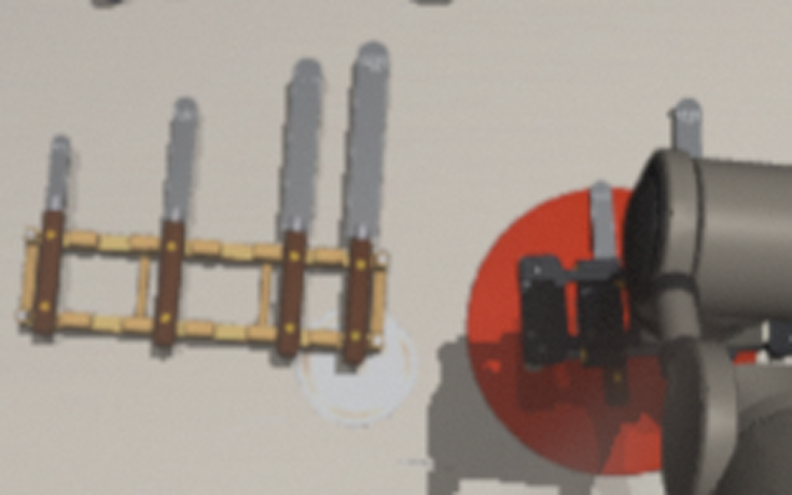

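knife_5 at (292,295) is seated in the fifth notch. Now down onto knife_2.

```bash
python3 -m creep '[0,-0.002,0.03,0,0,0,0.45,0,0,0.03,0,0,0,0.45,0,0,0.016,0,0,0,0.45,0,0,0.01,0,0,0,0.45,0,0,0,0,0,0,0.45]'
python3 -m creep '[0,0,0,0,0,0,0.3,0,0,0,0,0,0,0.1,0,0,0,0,0,0,0.1,0,0,0,0,0,0,0.1,0,0,0,0,0,0,0.1]' 30
python3 -m creep '[0,0,-0.01,0,0,0,0.1,0,0,-0.02,0,0,0,0.1,0,0,-0.03,0,0,0,0.1,0,0,-0.03,0,0,0,0.1,0,0,0,0,0,0,0.1]'
python3 -c "
from h import *
go(517.3,435.3,100,176.8)"
```

```text
time: 16.05
eef_pos: [477.7, 45.0, 8.2]
ee_rot: [[-0.998, -0.059, -0.002], [-0.059, 0.998, 0.0], [0.002, 0.0, -1.0]]
force: [0.9, -1.1, 0.3]
finger_gap: 0.449
finger_force: 0.0
time: 16.55
eef_pos: [478.9, 44.0, 10.0]
ee_rot: [[-0.998, -0.057, 0.002], [-0.057, 0.998, 0.0], [-0.002, -0.0, -1.0]]
force: [-0.6, 0.3, 6.4]
finger_gap: 0.188
finger_force: 30.0
time: 17.05
eef_pos: [480.6, 43.9, 103.1]
ee_rot: [[-0.998, -0.058, 0.007], [-0.058, 0.998, -0.0], [-0.007, -0.001, -1.0]]
force: [-0.4, -0.4, -0.6]
finger_gap: 0.188
finger_force: 30.0
t 17.05 pos [480.6  43.9 103.1] turn rad [-0.0004  0.0074  0.1135] shift after turn m [-0.0148  0.3928  0.0031] before [-0.0592  0.3886  0.0032] gap 0.188
```

```bash
python3 -m creep '[-0.0076,0.0486,0,0,0,0,0.1,-0.0076,0.0486,0,0,0,0,0.1,-0.0076,0.0486,0,0,0,0,0.1,-0.0076,0.0486,0,0,0,0,0.1,-0.0076,0.0486,0,0,0,0,0.1]'
python3 -m creep '[-0.0076,0.0486,0,0,0,0,0.1,-0.0076,0.0486,0,0,0,0,0.1,-0.0076,0.0486,0,0,0,0.0567,0.1,0,0,0,0,0,0.0567,0.1,0,0,0,0,0,0,0.1]'
python3 -m creep '[0,0,0.02,0,0,0,0.1,0,0,0.02,0,0,0,0.1,0,0,0,0,0,0,0.1,0,0,0,0,0,0,0.1]'
python3 -c "
from h import *
go(517.3,435.3,25.9,176.8)"
```

```text
time: 17.55
eef_pos: [501.7, 290.6, 98.7]
ee_rot: [[-0.998, -0.057, -0.001], [-0.057, 0.998, -0.001], [0.001, -0.0, -1.0]]
force: [0.9, 0.0, -0.1]
finger_gap: 0.192
finger_force: 30.0
time: 18.05
eef_pos: [515.5, 436.6, 97.6]
ee_rot: [[-0.999, 0.054, -0.002], [0.054, 0.999, -0.001], [0.002, -0.002, -1.0]]
force: [-1.0, -0.3, -0.4]
finger_gap: 0.19
finger_force: 30.0
time: 18.45
eef_pos: [516.7, 434.7, 59.2]
ee_rot: [[-0.998, 0.056, -0.001], [0.056, 0.998, -0.001], [0.001, -0.001, -1.0]]
force: [0.7, -0.5, 0.5]
finger_gap: 0.19
finger_force: 30.0
t 18.45 pos [516.7 434.7  59.2] turn rad [-0.0008 -0.0009 -0.0002] shift after turn m [-0.0006  0.0007  0.0333] before [-0.0006  0.0007  0.0333] gap 0.19
```

```bash
python3 -m creep '[-0.0005,0.0005,0.01,0,0,0,0.1,0,0,0.01,0,0,0,0.1,0,0,0.007,0,0,0,0.1,0,0,0.003,0,0,0,0.1,0,0,0,0,0,0,0.1]'
python3 -m creep '[0,0,0.0015,0,0,0,0.1,0,0,0.001,0,0,0,0.1,0,0,0,0,0,0,0.1]'
```

```text
time: 18.95
eef_pos: [516.8, 436.0, 28.5]
ee_rot: [[-0.998, 0.056, -0.001], [0.056, 0.998, -0.001], [0.001, -0.001, -1.0]]
force: [-0.4, 0.8, -0.8]
finger_gap: 0.197
finger_force: 30.0
time: 19.25
eef_pos: [517.3, 436.1, 26.9]
ee_rot: [[-0.998, 0.056, 0.0], [0.056, 0.998, 0.0], [-0.0, 0.0, -1.0]]
force: [0.3, -0.5, -0.9]
finger_gap: 0.194
finger_force: 30.0
```

```bash
python3 -m creep '[0,-0.0005,0.001,0,0,0,0.1,0,0,0,0,0,0,0.1,0,0,0,0,0,0,0.3,0,0,0,0,0,0,0.33,0,0,0,0,0,0,0.33]'
python3 -m creep '[0,0,-0.01,0,0,0,0.33,0,0,-0.02,0,0,0,0.33,0,0,-0.04,0,0,0,0.33,0,0,0,0,0,0,0.33]'
python3 -c "
from h import *
go(507.5,-18.7,96,179.5)"
```

```text
time: 19.75
eef_pos: [517.2, 435.7, 25.8]
ee_rot: [[-0.998, 0.056, 0.0], [0.056, 0.998, 0.0], [-0.0, 0.0, -1.0]]
force: [-1.6, -0.5, -0.6]
finger_gap: 0.326
finger_force: 0.0
time: 20.15
eef_pos: [520.0, 437.7, 102.7]
ee_rot: [[-0.998, 0.056, 0.009], [0.056, 0.998, 0.006], [-0.009, 0.007, -1.0]]
force: [0.2, 1.1, 0.5]
finger_gap: 0.33
finger_force: 0.0
t 20.15 pos [520.  437.7 102.7] turn rad [ 0.0067  0.0092 -0.047 ] shift after turn m [ 0.0085 -0.4565  0.0067] before [-0.0129 -0.4564  0.0037] gap 0.33
```

```bash
python3 -m creep '[-0.0016,-0.0454,0,0,0,0,0.45,-0.0016,-0.0454,0,0,0,0,0.45,-0.0016,-0.0454,0,0,0,0,0.45,-0.0016,-0.0454,0,0,0,0,0.45,-0.0016,-0.0454,0,0,0,0,0.45]'
python3 -m creep '[-0.0016,-0.0454,0,0,0,0,0.45,-0.0016,-0.0454,0,0,0,0,0.45,-0.0016,-0.0454,0,0,0,0,0.45,-0.0016,-0.0454,0,0,0,0,0.45,-0.0016,-0.0454,0,0,0,-0.047,0.45]'
python3 -m creep '[0,0,0,0,0,0,0.45,0,0,0,0,0,0,0.45]'
python3 - <<'E'
from h import *
f=grab_frame("top"); cv2.imwrite("pics/top6.png",cv2.resize(f["img"][150:300,240:480,::-1],None,fx=3.3,fy=3.3,interpolation=cv2.INTER_CUBIC))
go(507.5,-18.7,10,179.5)
E
```

```text
time: 20.65
eef_pos: [512.3, 207.0, 96.3]
ee_rot: [[-0.998, 0.055, 0.001], [0.055, 0.998, 0.0], [-0.001, 0.0, -1.0]]
force: [0.6, 0.1, -0.2]
finger_gap: 0.45
finger_force: 0.0
time: 21.15
eef_pos: [507.7, -20.3, 96.3]
ee_rot: [[-1.0, 0.008, 0.001], [0.008, 1.0, -0.0], [-0.001, -0.0, -1.0]]
force: [0.8, 0.1, 0.4]
finger_gap: 0.45
finger_force: 0.0
time: 21.35
eef_pos: [507.9, -19.4, 96.1]
ee_rot: [[-1.0, 0.012, 0.001], [0.012, 1.0, 0.0], [-0.001, 0.0, -1.0]]
force: [0.2, 0.1, -0.0]
finger_gap: 0.45
finger_force: 0.0
t 21.4 pos [507.8 -18.3  96. ] turn rad [ 0.0004  0.0004 -0.0014] shift after turn m [ 0.0003 -0.0004  0.086 ] before [ 0.0004 -0.0004  0.086 ] gap 0.451
```

View pics/top6.png

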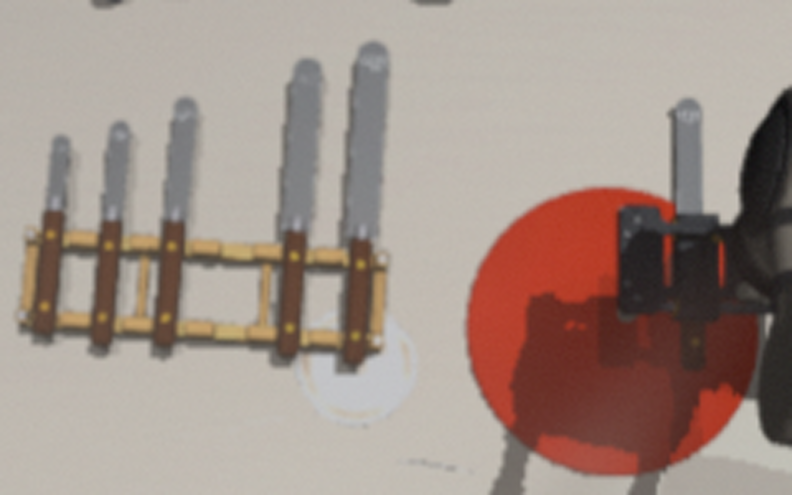

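knife_2 at (107,283) is seated in the second notch. Now knife_4.

```bash
python3 -m creep '[0,0,0.03,0,0,0,0.45,0,0,0.03,0,0,0,0.45,0,0,0.016,0,0,0,0.45,0,0,0.01,0,0,0,0.45,0,0,0,0,0,0,0.45]'
python3 -m creep '[0,0,0,0,0,0,0.3,0,0,0,0,0,0,0.1,0,0,0,0,0,0,0.1,0,0,0,0,0,0,0.1,0,0,0,0,0,0,0.1]' 30
python3 -m creep '[0,0,-0.01,0,0,0,0.1,0,0,-0.02,0,0,0,0.1,0,0,-0.03,0,0,0,0.1,0,0,-0.03,0,0,0,0.1,0,0,0,0,0,0,0.1]'
python3 -c "
from h import *
go(512.2,339.6,100,176.8)"
```

```text
time: 21.9
eef_pos: [507.2, -17.2, 8.8]
ee_rot: [[-1.0, 0.007, -0.002], [0.007, 1.0, 0.001], [0.002, 0.001, -1.0]]
force: [-0.5, -0.2, 0.6]
finger_gap: 0.447
finger_force: 0.0
time: 22.4
eef_pos: [508.4, -18.6, 10.5]
ee_rot: [[-1.0, 0.009, 0.002], [0.009, 1.0, -0.0], [-0.002, -0.0, -1.0]]
force: [0.2, 1.0, 6.9]
finger_gap: 0.193
finger_force: 30.0
time: 22.9
eef_pos: [510.1, -18.9, 103.8]
ee_rot: [[-1.0, 0.009, 0.007], [0.009, 1.0, -0.001], [-0.007, -0.001, -1.0]]
force: [0.3, -0.4, -1.2]
finger_gap: 0.189
finger_force: 30.0
t 22.9 pos [510.1 -18.9 103.8] turn rad [-0.0011  0.0075  0.047 ] shift after turn m [0.0179 0.3581 0.0038] before [0.0011 0.3585 0.0034] gap 0.189
```

```bash
python3 -m creep '[0,0.0448,0,0,0,0,0.1,0,0.0448,0,0,0,0,0.1,0,0.0448,0,0,0,0,0.1,0,0.0448,0,0,0,0,0.1,0,0.0448,0,0,0,0,0.1]'
python3 -m creep '[0,0.0448,0,0,0,0,0.1,0,0.0448,0,0,0,0,0.1,-0.001,0.0448,0,0,0,0.047,0.1,0,0,0,0,0,0,0.1,0,0,0,0,0,0,0.1]'
python3 -m creep '[0,0,0.02,0,0,0,0.1,0,0,0.02,0,0,0,0.1,0,0,0,0,0,0,0.1,0,0,0,0,0,0,0.1]'
python3 -c "
from h import *
go(512.2,339.6,26.4,176.8)"
```

```text
time: 23.4
eef_pos: [509.0, 207.0, 99.2]
ee_rot: [[-1.0, 0.009, -0.001], [0.009, 1.0, -0.0], [0.001, -0.0, -1.0]]
force: [0.4, 0.7, -0.7]
finger_gap: 0.192
finger_force: 30.0
time: 23.9
eef_pos: [510.9, 340.4, 98.6]
ee_rot: [[-0.999, 0.053, -0.002], [0.053, 0.999, -0.001], [0.002, -0.001, -1.0]]
force: [-0.5, -0.1, -0.5]
finger_gap: 0.192
finger_force: 30.0
time: 24.3
eef_pos: [512.0, 338.6, 59.7]
ee_rot: [[-0.998, 0.057, -0.001], [0.057, 0.998, -0.001], [0.001, -0.001, -1.0]]
force: [0.4, 0.2, -1.0]
finger_gap: 0.19
finger_force: 30.0
t 24.3 pos [512.  338.6  59.7] turn rad [-0.0007 -0.001  -0.0013] shift after turn m [-0.0001  0.001   0.0333] before [-0.0002  0.001   0.0333] gap 0.19
```

```bash
python3 -m creep '[0,0.0008,0.01,0,0,0,0.1,0,0,0.01,0,0,0,0.1,0,0,0.007,0,0,0,0.1,0,0,0.003,0,0,0,0.1,0,0,0,0,0,0,0.1]'
python3 -m creep '[0,0,0.0015,0,0,0,0.1,0,0,0.001,0,0,0,0.1,0,0,0,0,0,0,0.1]'
```

```text
time: 24.8
eef_pos: [511.5, 340.3, 28.9]
ee_rot: [[-0.998, 0.056, -0.001], [0.056, 0.998, -0.001], [0.001, -0.001, -1.0]]
force: [-0.4, -2.6, -2.0]
finger_gap: 0.192
finger_force: 30.0
time: 25.1
eef_pos: [512.0, 340.3, 27.3]
ee_rot: [[-0.998, 0.056, -0.0], [0.056, 0.998, -0.001], [0.0, -0.001, -1.0]]
force: [0.0, -4.7, -0.3]
finger_gap: 0.194
finger_force: 30.0
```

There's a light sideways touch, so I ease 1 mm towards −y, seat the knife and release.

```bash
python3 -m creep '[0,-0.001,0.001,0,0,0,0.1,0,0,0,0,0,0,0.1,0,0,0,0,0,0,0.1]'
python3 -m creep '[0,0,0,0,0,0,0.25,0,0,0,0,0,0,0.31,0,0,0,0,0,0,0.31]'
python3 -m creep '[0,0,-0.01,0,0,0,0.31,0,0,-0.02,0,0,0,0.31,0,0,-0.04,0,0,0,0.31,0,0,-0.04,0,0,0,0.31,0,0,-0.04,0,0,0,0.31]'
python3 -m creep '[-0.01,-0.045,0,0,0,0,0.31,-0.01,-0.045,0,0,0,0,0.31,-0.01,-0.045,0,0,0,0,0.31,-0.01,-0.045,0,0,0,0,0.31,-0.01,-0.045,0,0,0,0,0.31]'
python3 -m creep '[0,-0.045,0,0,0,0,0.31,0,-0.045,0,0,0,0,0.31,0,0,0,0,0,0,0.31,0,0,0,0,0,0,0.31,0,0,0,0,0,0,0.31]'
python3 - <<'E'
from h import *
f=grab_frame("top"); cv2.imwrite("pics/top7.png",cv2.resize(f["img"][155:275,235:370,::-1],None,fx=5,fy=5,interpolation=cv2.INTER_CUBIC))
f=grab_frame("side"); cv2.imwrite("pics/side7.png",cv2.resize(f["img"][200:340,210:390,::-1],None,fx=4.2,fy=4.2,interpolation=cv2.INTER_CUBIC))
E
```

```text
time: 25.4
eef_pos: [512.3, 340.2, 26.5]
ee_rot: [[-0.998, 0.056, 0.001], [0.056, 0.998, 0.001], [-0.001, 0.001, -1.0]]
force: [-0.1, -0.2, 0.4]
finger_gap: 0.191
finger_force: 30.0
time: 25.7
eef_pos: [511.9, 339.8, 26.2]
ee_rot: [[-0.998, 0.056, 0.0], [0.056, 0.998, 0.0], [-0.0, 0.0, -1.0]]
force: [-0.4, 0.1, 0.5]
finger_gap: 0.306
finger_force: 0.0
time: 26.2
eef_pos: [511.8, 339.6, 178.6]
ee_rot: [[-0.998, 0.056, 0.0], [0.056, 0.998, 0.0], [-0.0, 0.0, -1.0]]
force: [-0.0, 1.5, 1.0]
finger_gap: 0.314
finger_force: 0.0
time: 26.7
eef_pos: [549.4, 110.5, 177.2]
ee_rot: [[-0.998, 0.056, 0.001], [0.056, 0.998, 0.0], [-0.001, 0.0, -1.0]]
force: [0.9, -0.4, -0.0]
finger_gap: 0.307
finger_force: 0.0
time: 27.2
eef_pos: [544.4, 23.3, 176.7]
ee_rot: [[-0.998, 0.055, 0.001], [0.055, 0.998, 0.0], [-0.001, 0.001, -1.0]]
force: [0.6, 0.6, -0.6]
finger_gap: 0.308
finger_force: 0.0
```

View pics/top7.png

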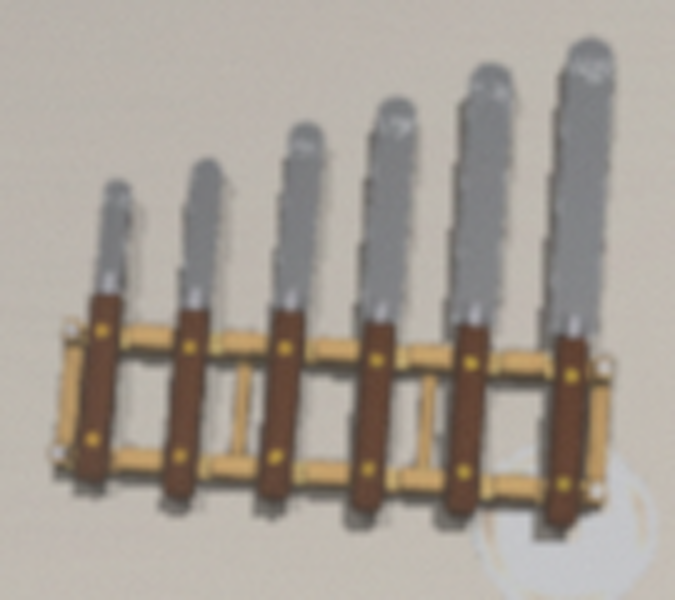

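View pics/side7.png

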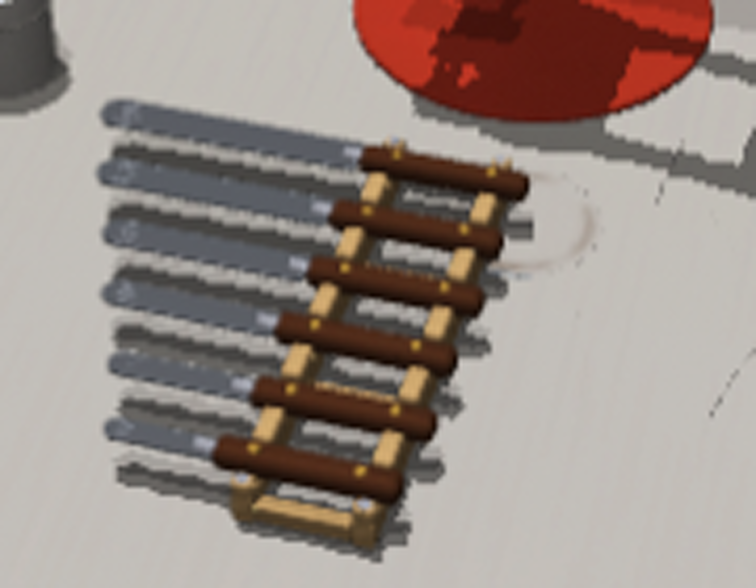

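Both views show all six handles seated and centred, with blade lengths rising from left to right. Nothing else was disturbed, so I'm handing in.

```bash
python3 -c "
from workcell import env
print(env.close_job())"
```

```text
the job is handed in; nothing more can be done
None
```

The four loose knives are seated on the rest, so the row of six runs from shortest to longest with the blades aligned. I lifted knife_3 first and clear of the pile, and handed the job in at about 27 s; the hand-in returned no verdict.

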